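Find the warped case lid on the inspection plate

TASK

One of the three instrument-case lids on the dark inspection plate is warped: press gently on the ends of the lids where they stand to find the one that rocks on the plate, going no further than the end meeting the plate. Then take that lid by its handle and set it down gently in the middle of the open steel tray, lying flat. Leave the two lids that sit true where they are, and do not disturb the other things.

Things in the scene. Friction and masses are not known exactly. Their poses are not given: they have to be found in the camera images.
- lid_a_grip (a point): Aluminium lid, 150 (its x) x 90 mm (its y), 0.15-0.3 kg, like lid_b and lid_c. Flat top 14 mm above the underside, rim below. Handle on the middle of the top: bar 60 mm along x, 12 mm wide, 34 to 48 mm above the underside, on two posts. This point: centre of the bar, 40 mm above the underside; z up. Top is free beyond 30 mm from the middle along x: press an end at about 62 mm.
- lid_b_grip (a point): Second lid, same look and sizes; centre of its handle bar. Of the three lids two have a true rim that rests on the plate at both ends: pressed at an end they hardly give (the rim springs 1 mm for 20 N). One, not told which, has a bowed rim: it stands level and equally high on the middle 24 mm of its length, both ends 5 mm clear of the plate.
- lid_c_grip (a point): Third lid, same look and sizes; centre of its handle bar. The bowed lid (whichever it is) tips under less than 2 N on either end, by about 0.08 rad: at 62 mm from the middle the top goes down about 4 mm until the end meets the plate, then it is as hard as a true one. Let go, it falls back level.
- plate: Dark stone inspection plate, 290 mm (x) by 420 mm (y), 30 mm thick, fixed; the three lids stand on its flat top, 30 mm above the table, spaced about 140 mm apart along its y. Origin: centre of its underside, at table height.
- tray: Open steel tray, empty, 218 mm (x) by 158 mm (y), 25 mm high, walls and floor 4 mm thick, fixed on the table beside the plate. Origin: centre of its underside.
- gauge_disc: Small steel cylinder, 22 mm across, 26 mm high, at the plate's far edge; not part of the job. Origin: its underside.
- square_block: Small steel block, 20 x 22 x 30 mm high, at the plate's far edge; not part of the job. Origin: its underside.
Things that resemble listed ones, but are neither listed nor needed, are in the scene too. What is shaped like the part that bears lid_a_grip but green is not meant.

How it is judged:
By the outcome, as a careful person would: the job done as asked, in the order asked, and still so for the second after the job is handed in, with the robot touching nothing.
It also fails if it takes over 61 s, if anything falls off the work surface, if the arm or the gripper's body presses on something with over 40 N, if the wrist force passes 120 N, or if a joint passes its speed limit or range.

ROBOT

A 6-joint arm with a two-finger parallel gripper is mounted at the origin on the work surface. World frame = base frame: x ahead of the robot, y to its left, z up, the work surface at z = 0. Lengths are in m, angles in rad, forces in N, time in s.
With the tool pointing down it reaches from about 0.3 to 0.875 m from the base axis. Payload 6.4 kg.
Tool frame: the origin (TCP) lies midway between the tips of the shut fingers; the grasp point (between the pads) lies 19 mm behind it; z points along the fingers, y is the line along which they close (so a half turn about z gives the same grasp; the last joint's range is limited). The gripper opens to 88 mm and grips with 3 to 60 N. Pads are 18 mm wide; open, the fingers measure 123 mm over their backs; the gripper's body (75 mm by 187 mm) begins 45 mm behind the grasp point.
Start: joints at [1.008, 0.181, 1.607, -0, 1.354, -0.206], TCP at [0.201, 0.539, 0.239] pointing down, gripper open.
Joint ranges: [-2.99, 2.99], [-0.89, 2.07], [0.3, 2.58], [-1.14, 4.28], [0, 2.63], [-3.12, 3.12]. Speed limits (rad/s): [2.57, 2.57, 3.01, 3.14, 3.14, 3.14].

INTERFACE

Orientations are given as a unit quaternion [x, y, z, w].
In Python, from rig import * gives the robot as it stands. Calls block until the motion is done:
- movep(position, orientation): joint-space move of the TCP to a pose.
- line_to(position, rot=None, v=0.15, until_force=None): straight line of the TCP; rot=None keeps the orientation; v is the mean speed in m/s. With until_force (N) it stops when the force on the tool has changed by that much, and returns True; else False.
- movej(angles): joint-space move.
- move_gripper(opening, effort=None): finger opening in m; effort is the grip in N (None keeps the last); returns when the fingers have stopped.
- dwell(seconds).
- solve_ik(position, orientation): joint angles nearest the present ones, or None.
- capture(name): name is "scene" or "top" or "wrist"; returns the picture (400x640x3 uint8, blue, green, red); there is no depth.
- camera_info(name): a dict with "vertical_fov" (degrees; the focal length in pixels is half the picture's height over the tangent of half this angle, whatever the lens; pixels are square), "cx", "cy" (the principal point, pixels), "rvec" (rotation vector, rad) and "tvec" (3), from world to camera coordinates, as OpenCV has them; the wrist camera has in their place "tool_from_camera" (4x4, takes a point from camera to tool coordinates, whose origin is the TCP and whose axes are the flange's). Camera axes: x right, y down, z forward; pixel columns grow to the right and rows downward; lengths in m; the calibration is good to about 2 mm. A picture is of the moment at which its call begins: read the wrist's pose just before it. camera_info takes no time and is no camera call.
A pose or a line that the arm cannot do raises MotionError and nothing moves.
- sign_off(): hands the job in; it is judged then, once.
Trained networks look in the newest picture that a camera, given by its name, has taken for a name from the list of things; names that differ only in an ending like _2 or _b are one class to them, and where a whole thing is asked for, a point or a joint stands for the part that bears it (a point fixed in the world has none). Each returns a list of dicts, best first, with "confidence" (0 to 1); they miss things now and then, are a little off and sometimes report something else, mostly with a low value. They report only what shows in the picture. A call takes as long as a camera call. They do not tell look-alikes from the thing itself.
- search_frame(camera, thing): "box" ([left, top, right, bottom] in pixels, round what is visible of it).
Readings, each from a call of its own:
- current_clock(): time.
- current_qpos(): joint angles.
- current_qd(): joint speeds.
- current_effort(): joint torques, N m.
- current_position(): TCP position.
- current_ee_rot(): TCP orientation.
- current_wrist_force(): force on the tool from outside, world axes, zero at the start.
- current_ft_torque(): the same for the moment, N m.
- current_gripper_width(): finger opening in m.
- current_grip_force(): force on a finger pad.
Only numpy, scipy, OpenCV 4.12 (cv2) and the standard library are available. Lean on these libraries where they do the work, as an engineer would, in place of code of your own. Each camera call takes 0.05 s, during which the arm holds its last target. There are 200 camera calls.

## Working session

There is one attempt and no reset: what is moved stays moved. The work goes in short steps, each a Python script; the robot and the scene stay as the last script left them, time stands still between calls to the robot, and variables do not carry over. Pictures are saved under pics/ and viewed, at most 10 in all, crops included, and the job is handed in when it is done.

```bash
mkdir -p pics; ls
python3 - <<'E'
from rig import *
import cv2
for n in ("top","scene"):
    im=capture(n); cv2.imwrite(f"pics/{n}0.png",im); print(n,camera_info(n))
    for t in ("lid_a_grip","plate","tray","gauge_disc","square_block"):
        print(t,[([round(x) for x in d["box"]],round(d["confidence"],2)) for d in search_frame(n,t)])
print(current_ee_rot(),current_clock())
E
```

```text
pics
top {'vertical_fov': 42.121991238465235, 'cx': 318.10303634100376, 'cy': 196.7499508409514, 'rvec': array([ 2.18767381, -2.17471728,  0.08541783]), 'tvec': array([-0.00158903,  0.46646377,  1.53162258])}
lid_a_grip [([158, 131, 190, 185], 0.98), ([328, 145, 364, 196], 0.77), ([427, 258, 484, 299], 0.68)]
plate [([225, 119, 370, 220], 0.55)]
tray [([409, 147, 468, 223], 0.76)]
gauge_disc [([272, 127, 280, 135], 0.54)]
square_block []
scene {'vertical_fov': 56.79155055590065, 'cx': 317.3987725846491, 'cy': 198.28793388567993, 'rvec': array([ 1.86092364,  1.81627334, -0.63700213]), 'tvec': array([-0.01524588, -0.31441624,  1.30517686])}
lid_a_grip [([268, 209, 308, 262], 0.91), ([462, 224, 520, 278], 0.79), ([158, 144, 209, 175], 0.64)]
plate [([251, 189, 435, 293], 0.77)]
tray [([139, 194, 223, 271], 0.84)]
gauge_disc []
square_block [([309, 269, 317, 284], 0.52)]
[ 1.77456727e-01  9.84128604e-01  1.51193471e-05 -1.95004707e-06] 0.6
```

View pics/top0.png

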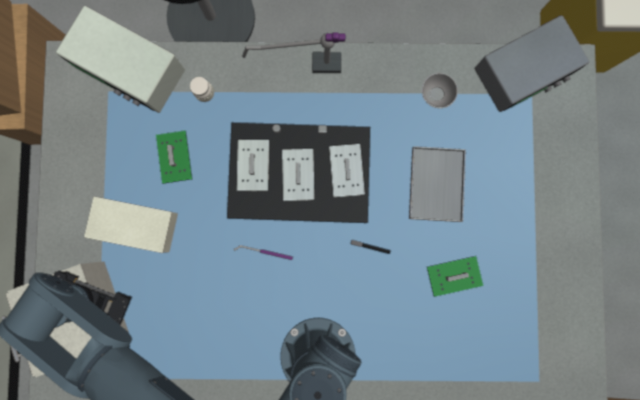

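View pics/scene0.png

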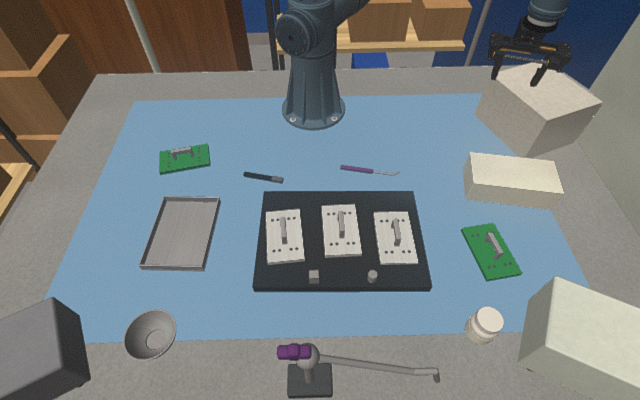

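The top view shows three white lids on the dark plate, at (253,165), (298,175) and (347,170). The tray is at (437,185). The green look-alikes at (174,157) and (455,277) are excluded by colour. I'll measure the lids and tray next.

```bash
cat > h.py <<'E'
from rig import *
import numpy as np, cv2
from scipy.spatial.transform import Rotation as R
def cam(n,T=None):
    i=camera_info(n); f=200/np.tan(np.radians(i["vertical_fov"])/2)
    if n=="wrist":
        M=T@i["tool_from_camera"]; Rw,o=M[:3,:3],M[:3,3]
    else:
        Rc=R.from_rotvec(i["rvec"]).as_matrix(); Rw=Rc.T; o=-Rc.T@i["tvec"]
    return f,i["cx"],i["cy"],Rw,o
def unproj(c,uv,z):
    f,cx,cy,Rw,o=c; uv=np.atleast_2d(uv).astype(float)
    d=np.c_[(uv[:,0]-cx)/f,(uv[:,1]-cy)/f,np.ones(len(uv))]@Rw.T
    return o+d*((z-o[2])/d[:,2])[:,None]
def toolT():
    T=np.eye(4); T[:3,:3]=R.from_quat(current_ee_rot()).as_matrix(); T[:3,3]=current_position(); return T
def down(yaw):  # tool z down, tool y (closing line) at world angle yaw
    y=np.array([np.cos(yaw),np.sin(yaw),0]); z=np.array([0,0,-1.]); 
    return R.from_matrix(np.c_[np.cross(y,z),y,z]).as_quat()
def lids(im,c,z,amin,thr=150):
    hsv=cv2.cvtColor(im,cv2.COLOR_BGR2HSV)
    m=((hsv[...,1]<50)&(hsv[...,2]>thr)).astype(np.uint8)
    out=[]
    for k in cv2.findContours(m,cv2.RETR_EXTERNAL,cv2.CHAIN_APPROX_NONE)[0]:
        if cv2.contourArea(k)<amin: continue
        p=unproj(c,cv2.convexHull(k)[:,0,:],z)[:,:2]
        (ctr,s,a)=cv2.minAreaRect((p*1000).astype(np.float32))
        if s[0]<s[1]: s=s[::-1]; a+=90
        a=(a+90)%180-90
        if 130<s[0]<170 and 75<s[1]<105: out.append((np.round(np.array(ctr)/1000,4),np.round(s,1),round(a,1)))
    return out
E
python3 - <<'E'
from h import *
im=cv2.imread("pics/top0.png"); c=cam("top"); print(c[4])
for l in lids(im,c,.044,300): print(l)
print(unproj(c,[[411,148],[465,149],[463,222],[409,220]],.025).round(3), "tray")
print(unproj(c,[[230,123],[371,126],[368,222],[227,218]],.03).round(3), "plate")
E
```

```text
[3.44849469e-01 4.11027535e-04 1.56350164e+00]
(array([0.5315, 0.0608]), array([148.3,  88.4]), 0.6)
(array([ 0.5447, -0.0826]), array([148.3,  88.2]), 5.1)
(array([0.559 , 0.1942]), array([145.7,  88.6]), 0.3)
[[ 0.614 -0.276  0.025]
 [ 0.612 -0.438  0.025]
 [ 0.394 -0.428  0.025]
 [ 0.398 -0.268  0.025]] tray
[[ 0.686  0.266  0.03 ]
 [ 0.679 -0.156  0.03 ]
 [ 0.392 -0.146  0.03 ]
 [ 0.401  0.27   0.03 ]] plate
```

Run:
```python
from h import *
print(camera_info("wrist")["tool_from_camera"].round(3))
q=down(np.pi/2); alt=down(-np.pi/2)
move_gripper(0.0,20)
for o in (q,alt):
    j=solve_ik([.5,.06,.33],o); print(None if j is None else np.round(j,2))
from rig import MotionError
best=min((o for o in (q,alt) if solve_ik([.5,.06,.33],o) is not None),key=lambda o:abs(solve_ik([.5,.06,.33],o)[5]))
movep([.5,.06,.33],best)
T=toolT(); im=capture("wrist"); cv2.imwrite("pics/w1.png",im); c=cam("wrist",T)
print(best, current_position(), current_clock(), current_wrist_force())
for t in (150,110):
    for l in lids(im,c,.044,3000,t): print(t,l)
print([([round(x) for x in d["box"]],round(d["confidence"],2)) for d in search_frame("wrist","lid_a_grip")])
```

```text
[[-0.001 -0.956 -0.294  0.077]
 [ 1.    -0.001 -0.    -0.   ]
 [-0.    -0.294  0.956 -0.147]
 [ 0.     0.     0.     1.   ]]
[-0.12 -0.05  1.66 -0.    1.52 -1.69]
[-0.12 -0.05  1.66 -0.    1.52  1.45]
[1.000000e+00 3.061617e-17 0.000000e+00 0.000000e+00] [0.49988131 0.06071891 0.32986204] 4.0083 [-0.11908614  0.52367292 -0.29048728]
150 (array([0.5312, 0.0627]), array([150.3,  89.3]), 1.7)
150 (array([ 0.5446, -0.0814]), array([150.3,  90. ]), 5.1)
150 (array([0.5583, 0.196 ]), array([149.2,  92. ]), -0.0)
110 (array([0.5311, 0.0624]), array([151.7,  91.1]), 1.8)
110 (array([ 0.5444, -0.0812]), array([151.7,  91.9]), 5.0)
110 (array([0.5577, 0.1956]), array([150.6,  93.3]), -0.2)
[([564, 290, 608, 316], 0.72), ([0, 16, 92, 147], 0.71), ([402, 52, 480, 183], 0.67)]
```

View pics/w1.png

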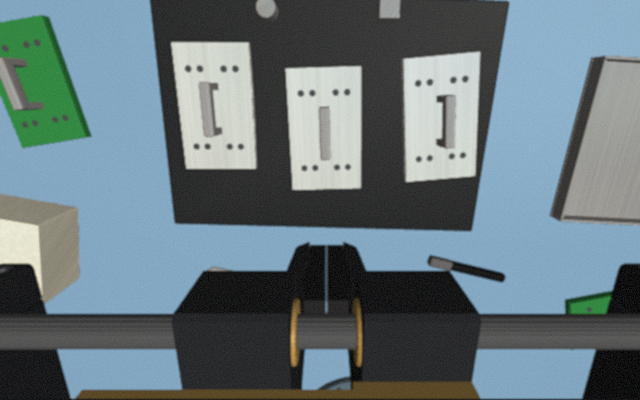

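The wrist view confirms three white lids, at about (214,105), (324,128) and (441,117). They agree with the top-view measurements to about 2 mm. The green lid at (30,80) is a look-alike. Next I'll press the near ends.

```bash
cat >> h.py <<'E'
L={"R":(.5445,-.0815,5.0),"M":(.5312,.062,1.5),"L":(.558,.1955,0.0)}
def press(k,s):
    x,y,a=L[k]; a=np.radians(a); p=np.array([x+s*.062*np.cos(a),y+s*.062*np.sin(a)])
    q=down(-np.pi/2+a) if np.sign(R.from_quat(current_ee_rot()).as_matrix()[1,1])<0 else down(np.pi/2+a)
    movep([*p,.11],q); line_to([*p,.052],v=.1); dwell(.15)
    f0=current_wrist_force()[2]
    h=line_to([*p,.0375],v=.008,until_force=4)
    z=current_position()[2]; f=current_wrist_force()[2]
    line_to([*p,.11],v=.1)
    print(k,s,h,"z stop",round(z*1000,2),"f",round(f-f0,2),"t",current_clock(),flush=True)
E
python3 - <<'E'
from h import *
press("R",-1)
E
```

```text
R -1 True z stop 44.06 f 5.78 t 7.85
```

Run:
```python
from h import *
press("M",-1)
press("L",-1)
```

```text
M -1 True z stop 44.04 f 4.81 t 11.25
L -1 True z stop 40.69 f 6.7 t 14.8917
```

The left lid went 3.4 mm lower than the other two, so it's the bowed one. I'll confirm at its far end, then re-measure the lid and tray from close up.

Run:
```python
from h import *
press("L",1)
line_to([.5,.17,.25],v=.25)
T=toolT(); im=capture("wrist"); cv2.imwrite("pics/w2.png",im); c=cam("wrist",T)
for l in lids(im,c,.044,3000,130): print(l)
print(current_clock(),current_qpos().round(2))
```

```text
L 1 True z stop 40.86 f 3.11 t 18.5
(array([0.531 , 0.0623]), array([150.6,  90.9]), 1.6)
(array([ 0.5444, -0.0807]), array([150.6,  92.1]), 5.2)
(array([0.5583, 0.1965]), array([149.8,  90.6]), -0.2)
19.4417 [ 0.1   0.07  1.71 -0.    1.36  1.67]
```

View pics/w2.png

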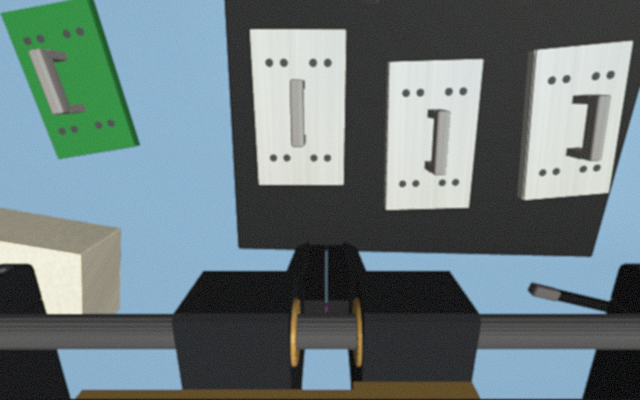

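The left lid rocks at both ends, and it shows at about (298,107) in this view, level and unmoved. Now I'll grasp and lift it.

Run:
```python
from h import *
q=current_ee_rot(); sgn=np.sign(R.from_quat(q).as_matrix()[1,1])
q=down(sgn*np.pi/2)
move_gripper(.045)
movep([.5582,.1962,.14],q); line_to([.5582,.1962,.051],v=.08)
move_gripper(0,20); print(current_gripper_width(),current_grip_force(),current_clock())
f0=current_wrist_force()
line_to([.5582,.1962,.06],v=.03); line_to([.5582,.1962,.2],v=.12); dwell(.1)
print(current_gripper_width(),current_grip_force(),current_wrist_force()-f0,current_ft_torque(),current_clock())
movep([.5045,-.351,.2],down(sgn*np.pi/2-np.radians(2.3)))
cv2.imwrite("pics/s2.png",capture("scene")); im=capture("top"); cv2.imwrite("pics/t2.png",im)
print(current_position(),current_clock())
```

```text
0.011684010773350552 19.999945275485516 22.6667
0.011376610132259463 19.999712482094765 [ 0.34956377 -0.01611219 -3.15162614] [ 0.02936822  0.15531254 -0.01034471] 24.5333
[ 0.50515661 -0.34996745  0.20003028] 26.6167
```

View pics/s2.png

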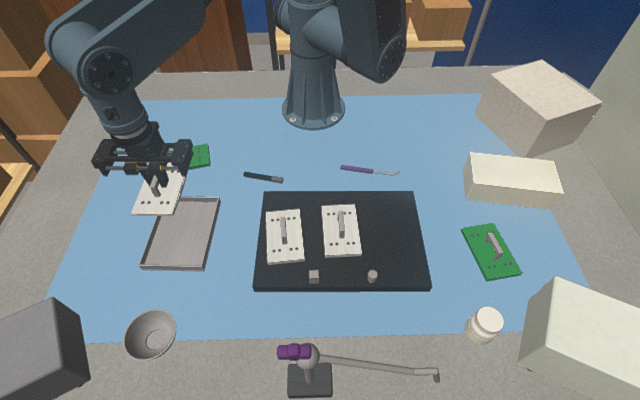

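The lid is held level at about (160,190) in the scene view, and the other two lids, disc and block are undisturbed. Now I'll lower it.

Run:
```python
from h import *
p=[.5045,-.351]
line_to([*p,.06],v=.1); line_to([*p,.024],v=.05); dwell(.1)
h=line_to([*p,.0115],v=.01,until_force=2); print(h,current_position(),current_wrist_force())
dwell(.3); move_gripper(.03); dwell(.2)
line_to([*p,.1],v=.08); line_to([.40,-.351,.25],v=.2)
T=toolT(); im=capture("wrist"); cv2.imwrite("pics/w3.png",im)
for l in lids(im,cam("wrist",T),.018,3000,130): print(l)
tp=capture("top")
for l in lids(tp,cam("top"),.044,300): print("top",l)
print(current_clock())
```

```text
True [ 0.50409154 -0.35041007  0.0247477 ] [-1.79425508  1.83781377  7.47149018]
top (array([0.5313, 0.0615]), array([149.8,  90.3]), 2.1)
top (array([ 0.544 , -0.0818]), array([150.5,  90.9]), 5.1)
32.65
```

View pics/w3.png

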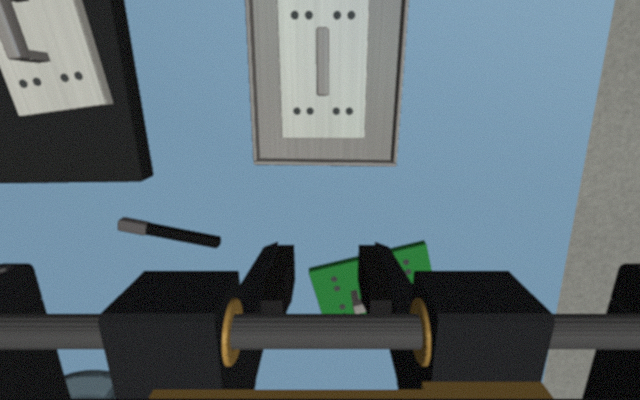

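The lid is in the tray with its near edge at about (323,137), clear of the walls. The touchdown came about 10 mm early, so I'll check that it lies flat from a view that shows all of it.

Run:
```python
from h import *
line_to([.36,-.33,.33],v=.25)
T=toolT(); im=capture("wrist"); c=cam("wrist",T)
for z in (.018,):
    for l in lids(im,c,z,2500,150): print(z,l)
a=cv2.resize(im[0:260,120:520],(800,520),interpolation=cv2.INTER_CUBIC); cv2.imwrite("pics/w4.png",a)
print(current_clock(), current_position())
```

```text
33.2167 [ 0.36008441 -0.32965337  0.32817716]
```

View pics/w4.png

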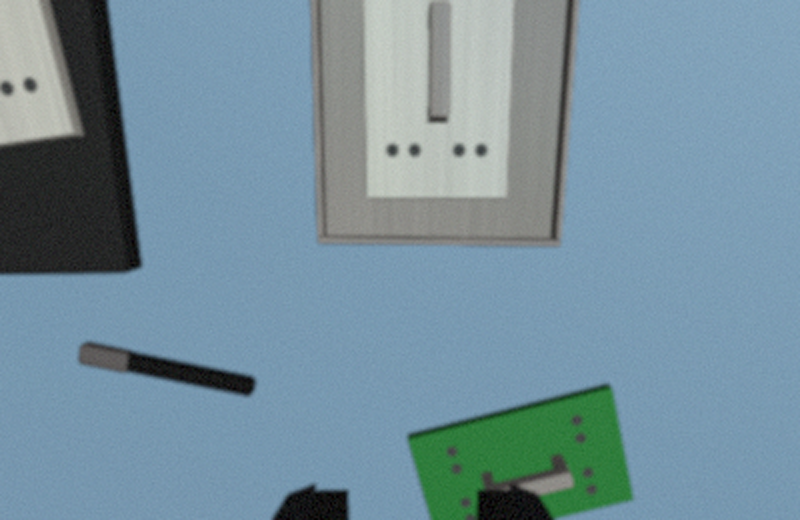

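The near end looks square and flat at about (437,197) in the crop, but the far end is out of view. I'll move further forward.

Run:
```python
from h import *
line_to([.46,-.345,.34],v=.25); dwell(.2)
T=toolT(); im=capture("wrist"); c=cam("wrist",T)
for t in (170,185,200):
    for z in (.018,): 
        for l in lids(im,c,z,2000,t): print(t,z,l)
cv2.imwrite("pics/w5full.png",im)
cv2.imwrite("pics/w5.png",cv2.resize(im[0:260,120:520],(800,520),interpolation=cv2.INTER_CUBIC))
np.save("T5.npy",T); print(current_clock())
```

```text
170 0.018 (array([ 0.5039, -0.3505]), array([148.3,  90. ]), -2.4)
170 0.018 (array([0.5318, 0.078 ]), array([156.6,  76.3]), 1.6)
170 0.018 (array([ 0.5457, -0.0658]), array([156.7,  93.7]), 5.0)
185 0.018 (array([ 0.504 , -0.3506]), array([145.7,  87.4]), -2.4)
185 0.018 (array([ 0.5459, -0.0657]), array([155.6,  92.1]), 5.4)
34.025
```

View pics/w5.png

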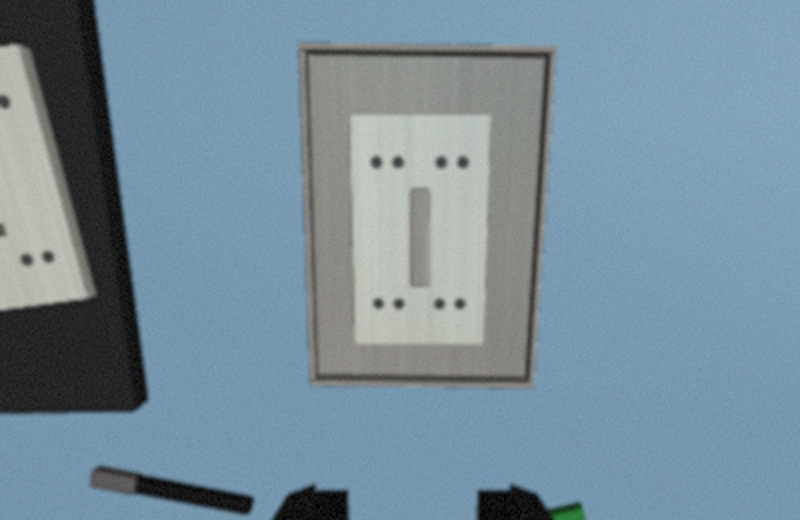

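The lid sits centred and parallel to the tray, at about (420,230) in the crop. Its measured size at z = 18 mm is 148 x 90 mm, which fits it resting on the floor. As a last check I'll run an offline tilt estimate from its corners.

Run:
```python
from h import *
im=cv2.imread("pics/w5full.png"); T=np.load("T5.npy"); f,cx,cy,Rw,o=c=cam("wrist",T)
g=cv2.cvtColor(im,cv2.COLOR_BGR2GRAY)
s=lambda P:np.array(P,np.float32)/2+[120,0]
def corners(P): return cv2.cornerSubPix(g,s(P).astype(np.float32).reshape(-1,1,2),(4,4),(-1,-1),(3,50,.01))[:,0]
K=np.array([[f,0,cx],[0,f,cy],[0,0,1]])
def pose(P,w,h,n):
    uv=corners(P); X=np.array([[h,w,0],[h,-w,0],[-h,-w,0],[-h,w,0]],float)/2
    ok,rs,ts,e=cv2.solvePnPGeneric(X,uv.astype(float),K,None,flags=cv2.SOLVEPNP_IPPE)
    for r,t,ee in zip(rs,ts,e):
        M=Rw@cv2.Rodrigues(r)[0]; print(n,"centre",(Rw@t[:,0]+o).round(4),"normal",M[:,2].round(3),"err",ee)
pose([[350,115],[490,115],[484,343],[355,344]],.09,.15,"lid")
pose([[300,45],[553,48],[533,385],[311,383]],.158,.218,"tray")
```

```text
lid centre [ 0.5032 -0.3509  0.0128] normal [ 0.005 -0.058  0.998] err [0.26066361]
lid centre [ 0.5046 -0.3504  0.0129] normal [0.13  0.066 0.989] err [0.53348498]
tray centre [ 0.5084 -0.3544  0.003 ] normal [ 0.02  -0.034  0.999] err [0.55053475]
tray centre [ 0.5102 -0.3533  0.0032] normal [0.094 0.055 0.994] err [1.07350757]
```

```bash
python3 -c "
from rig import *
dwell(.3); print(sign_off(), current_clock())"
```

```text
the job is handed in; nothing more can be done
the job is handed in; nothing more can be done
```

The warped lid was the left one, rocking about 3.4 mm at both ends; it now lies flat within about 5 mm of the tray's centre and the job is handed in at about 34 s, but contact came about 10 mm early as I lowered it, so it may have dropped slightly on release.

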